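# Pry open the brush tin and put the opener back

## Task

The lid of the steel brush tin is shut and has no handle: take the flat-bladed opener from its wooden block, get its blade under the lid's overhanging front lip and lever the lid up, then use the opener to swing it right back past upright so that it stays open. Then stand the opener upright, blade down, back in the slot of its block and let go. Only the opener may touch the tin and its lid, never the gripper or the arm; leave the paint can, the tape roll and the cork block where they are.

Things in the scene. Friction and masses are not known exactly. Their poses are not given: they have to be found in the camera images.
- opener: Loose opener, 182 mm long, 0.14 kg. Origin: middle of the blade's tip edge; z from tip to handle end. Steel blade 3 mm thick (x), 32 mm wide (y), 86 mm long; neck 10 x 16 mm; wooden handle 24 mm (x) by 28 mm (y), from 102 to 182 mm above the tip. Starts standing in the block's slot, tip on its floor, axes along the block's, leaning up to 4 degrees.
- block: Fixed dark wooden block, 75 mm (x) by 95 mm (y), 85 mm high, origin at the centre of its underside, z up. One slot in the centre of its top: 12 mm (x) by 42 mm (y), with a 2 mm chamfer, its floor 12 mm above the block's origin. It can stand on either side of the tin.
- tin: Fixed rectangular grey steel tin, 130 mm (x) by 190 mm (y) and 96 mm high, origin at the centre of its underside, z up. Its front wall, at x = -65 mm in its own frame, faces roughly to the robot's right (world -y); the lid is hinged at the back. A bead 8 mm high stands out 5 mm from the front wall, its top 73 mm above the tin's underside.
- groove (a point): Point in the middle of the tin's front wall face, 79 mm above the underside, in the groove between bead (top 6 mm below this point) and lid lip (underside 17 mm above it). Axes as the tin's.
- hinge (a point): Middle of the lid's hinge axis, at x = 67 mm and 96 mm above the underside in the tin's frame; the axis is parallel to the tin's y.
- lip (a point): Middle of the lower front edge of the lid. It is on the lid and turns with it, 139 mm from the hinge axis. Closed, it overhangs the front wall by 7 mm.
- lid (a joint): Lid angle: 0 shut, 1.57 upright, 1.95 at the stop. A 6 mm steel plate, 139 mm from hinge axis to lip, 198 mm wide, 0.36 to 0.56 kg, its underside in the plane of the hinge axis. The hinge rubs (0.12 N m): let go below about 1.2 rad the lid falls shut, from 1.4 rad on it stays. Lifting it at the lip takes 2 to 4 N.
- can: Bystander: loose full paint can, 84 mm diameter, 110 mm high, 0.8 kg, upright, on the other side of the tin from the block. Origin at the centre of its underside.
- tape: Bystander: loose roll of paper tape lying flat, 100 mm across, 25 mm high, left of the tin (+y). Origin at the centre of its underside.
- sponge: Bystander: loose cork sanding block, 100 x 65 mm, 28 mm high, right of the tin (-y). Origin at the centre of its underside.
Mind the look-alikes: they are no part of the job. Several things have the shape of the block; the one meant has the colours described above. What is shaped like the opener but turquoise is not meant.

How it is judged (in metres and radians):
On the way, in this order (a step that is already met when the one before it is completed fails the run):
1. the lid's front edge is levered up by the opener (lid past 0.25 rad with the opener on it) (value of joint lid between 0.25 and 1.2 rad and contact force between opener and lid above 0.3 N), for 0.1 s.
2. the lid is swung back past upright (value of joint lid above 1.6 rad), for 0.2 s.
At the end, for the whole second after the job is handed in: The lid stands open past upright (more than 1.6 rad); the opener stands released and still in the block's slot, blade down, its tip within 13 mm of the slot's floor and 25 mm of the block's axis, tilted less than 0.2 rad; can, tape and cork block are within 20 mm of where they started (value of joint lid above 1.6 rad and horizontal distance between opener and block below 0.025 m and z of opener in the frame of block below 0.025 m and angle between opener's own z axis and vertical below 0.2 rad and linear speed of opener below 0.02 m/s and distance of each of can, tape, sponge from where it was at the start of the episode below 0.02 m); the robot touches nothing.
It fails at once if the gripper or arm touches the tin or its lid (contact force between any of the fingers, the arm and tin above 1 N).
It fails at once if a bystander is pushed more than 30 mm (distance of any of can, tape, sponge from where it was at the start of the episode above 0.03 m).
It also fails if it takes over 72 s, if anything falls off the work surface, if the arm or the gripper's body presses on something with over 40 N, if the wrist force passes 120 N, or if a joint passes its speed limit or range.

## Robot

A 6-joint arm with a two-finger parallel gripper is mounted at the origin on the work surface. World frame = base frame: x ahead of the robot, y to its left, z up, the work surface at z = 0. Lengths are in m, angles in degrees, forces in N, time in s.
With the tool pointing down it reaches from about 0.4 to 0.825 m from the base axis. Payload 7 kg.
Tool frame: the origin (TCP) lies between the finger pads; the fingertips stand 22 mm ahead of it and the grasp point (between the pads) lies 3 mm ahead of it; z points along the fingers, y is the line along which they close (so a half turn about z gives the same grasp; the last joint's range is limited). The gripper opens to 88 mm and grips with 3 to 60 N. Pads are 19 mm wide; open, the fingers measure 130 mm over their backs; the gripper's body (78 mm by 193 mm) begins 47 mm behind the grasp point.
Start: joints at [-54.884, 20.546, 0.682, 0, -70.136, -16.507], TCP at [0.215, -0.64, 0.249] pointing down, gripper open.
Joint ranges: [-176.03, 176.03], [-82.01, 121.73], [-58.28, 71.71], [-173.87, 95.51], [-174.79, -0.11], [-173.66, 173.66]. Speed limits (degrees/s): [136.94, 136.94, 172.46, 180, 180, 180].

## Interface

Orientations are given as [roll, pitch, yaw] about the fixed x, y, z axes, in that order (R = Rz(yaw) Ry(pitch) Rx(roll)).
In Python, from plant import r, vision gives the robot as it stands.
- The arm moves only by the shell command python3 -m pendant 'ROWS' [FORCE]. ROWS is JSON, a list that holds one entry, the list of rows, each a list of 7 numbers: the shift along the tool's x, y, z scaled (see below), then the turn, a rotation vector about the tool's x, y, z scaled (see below), then the opening, from -1 (shut) to 1 (fully open). In form: [[[x, y, z, wx, wy, wz, fingers], ...]]. A call has exactly 8 rows; each row shifts and turns the commanded pose from where the row before left it, along the tool's axes as they then stand; what a row does not reach is not made up. The controller multiplies each number of a shift by 20 mm and each number of a turn by 4 degrees. A row lasts 1/10 s, in which the tool goes at most 50 mm and 8.59 degrees, less where a joint would pass 70% of its speed; a pose out of reach is approached as far as the arm can. A call with a number of a shift or a turn outside -1 to 1 is refused whole. A call with a gripper value outside its range is refused whole. The fingers move at their own pace and stop on an object; FORCE is the grip in N (left out, the last holds). Time passes only in rows, so rows that do not move let the fingers close, or fill a call up. It gives the time, the measured TCP pose, the force, the opening and the grip force at its end, in the units of the state.
- r.get_state(): the state, without advancing time (a new reading comes with each control period).
- vision.capture(name): name is "side" or "top" or "wrist"; returns a dict with "frame" (420x560x3 uint8, blue, green, red), "depth" (420x560 float32, m along the optical axis (not along the pixel's ray), 0 where there is no reading), "camera_matrix" (3x3 intrinsics, pixels), "k1" (the pictures are not rectified: a ray, as slopes to the right and down, at radius r is drawn at 1 + k1 r^2 times it, then the intrinsics apply), "extrinsics" (4x4, takes a point from world to camera coordinates); the wrist camera has in their place "hand_eye" (4x4, takes a point from camera to tool coordinates, whose origin is the TCP and whose axes are the flange's). Camera axes: x right, y up, looking along -z (the intrinsics and any distortion apply to the point x, -y, -z); pixel columns grow to the right and rows downward; lengths in m; the calibration is good to about 2 mm. A picture is of the moment at which its call begins: read the wrist's pose just before it.
- r.close_job(): hands the job in; it is judged then, once.
The state is a dict: "time_s": time; "joints": joint angles; "qd": joint speeds; "joint_torque": joint torques, N m; "tcp_pos": TCP position; "eef_rot": TCP orientation; "contact_force": force on the tool from outside, world axes, zero at the start; "moment": the same for the moment, N m; "gripper_width": finger opening in m; "gripper_force": force on a finger pad.
Only numpy, scipy, OpenCV 4.12 (cv2) and the standard library are available. Lean on these libraries where they do the work, as an engineer would, in place of code of your own. Each camera call takes 0.05 s, during which the arm holds its last target. There are 200 camera calls.

## Working session

There is one attempt and no reset: what is moved stays moved. The work goes in short steps, Python scripts to look and compute and a shell command to move; the robot and the scene stay as the last step left them, time stands still between calls to the robot, and variables do not carry over. Pictures are saved under pics/ and viewed, at most 10 in all, crops included, and the job is handed in when it is done.

```bash
ls; mkdir -p pics; python3 - <<'E'
from plant import r, vision
import cv2,numpy as np
print(r.get_state())
for n in ["side","top"]:
    c=vision.capture(n); cv2.imwrite(f"pics/{n}0.png",c["frame"]); np.savez(f"{n}0.npz",**c)
    print(n,c["camera_matrix"],c["k1"],c["extrinsics"])
c=vision.capture("wrist");print(c["hand_eye"],c["camera_matrix"],c["k1"])
E
```

```text
pics
{'time_s': 0.0, 'joints': array([-5.48835159e+01,  2.05922633e+01,  6.33822397e-01, -1.94229369e-02,
       -7.01358525e+01, -1.65094426e+01]), 'qd': array([0.00635904, 0.00665725, 0.03218176, 0.08680108, 0.04203236,
       0.04463607]), 'joint_torque': array([ 1.17770705e-04, -5.82722032e+01,  2.93058336e+01,  6.99735403e+00,
        6.91729132e-03, -1.60240966e-04]), 'tcp_pos': array([ 0.21523468, -0.63928911,  0.24761587]), 'eef_rot': array([ 1.79904405e+02, -9.29223333e-03, -1.61399566e+02]), 'contact_force': array([-0.30677048, -0.31395778,  0.018717  ]), 'moment': array([-0.05626729,  0.01290557, -0.00970102]), 'gripper_force': 0.0, 'gripper_width': 0.08748005421130634}
side [[411.30624052   0.         283.68163762]
 [  0.         411.30624052 209.00238213]
 [  0.           0.           1.        ]] 0.028248591900530445 [[-0.83844078 -0.54495753 -0.0061929   0.38276627]
 [ 0.34483991 -0.53928192  0.76828409 -0.24852683]
 [-0.42202192  0.64202515  0.64007906 -0.70254747]
 [ 0.          0.          0.          1.        ]]
top [[397.55364417   0.         281.6995767 ]
 [  0.         397.55364417 210.92579594]
 [  0.           0.           1.        ]] -0.009037256241961092 [[ 9.97933010e-03 -9.99949735e-01 -9.70233217e-04 -1.73015605e-02]
 [ 9.88831181e-01  9.72406618e-03  1.48722354e-01 -4.92667793e-01]
 [-1.48705444e-01 -2.44354632e-03  9.88878516e-01 -1.04977070e+00]
 [ 0.00000000e+00  0.00000000e+00  0.00000000e+00  1.00000000e+00]]
[[ 1.36820143e-03  9.60153404e-01  2.79470157e-01  7.65476270e-02]
 [ 9.99998858e-01 -1.49323061e-03  2.34481509e-04  7.93583653e-04]
 [ 6.42451611e-04  2.79469517e-01 -9.60154350e-01 -1.35900303e-01]
 [ 0.00000000e+00  0.00000000e+00  0.00000000e+00  1.00000000e+00]] [[295.88747054   0.         279.77397933]
 [  0.         295.88747054 211.00632643]
 [  0.           0.           1.        ]] -0.060849074861832386
```

View pics/side0.png

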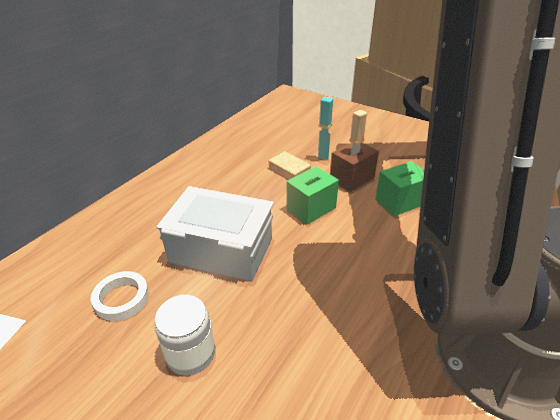

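View pics/top0.png

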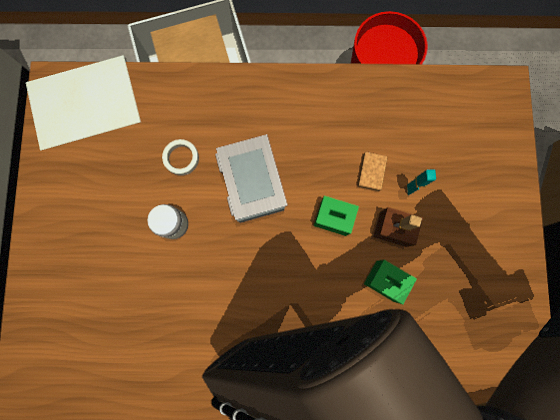

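Side: the tin is at about (215,230), lid hinge toward the tape. The brown block with the opener is at (355,165)/(358,125), and the green blocks and turquoise opener are decoys. Top: the tin is at (250,177), the block at (398,227) and the handle at (415,221).

```bash
cat > h.py <<'E'
import numpy as np, cv2
from scipy.spatial.transform import Rotation as Ro
def R(e): return Ro.from_euler('xyz',e,degrees=True).as_matrix()
def und(c,u,v):
    K=c["camera_matrix"]; k=float(c["k1"])
    xd=np.stack([(np.asarray(u,float)-K[0,2])/K[0,0],(np.asarray(v,float)-K[1,2])/K[1,1]],-1)
    x=xd.copy()
    for _ in range(10): x=xd/(1+k*(x**2).sum(-1,keepdims=True))
    return x
def c2w(c,st=None):
    if "hand_eye" in c:
        T=np.eye(4);T[:3,:3]=R(st["eef_rot"]);T[:3,3]=st["tcp_pos"]; return T@c["hand_eye"]
    return np.linalg.inv(c["extrinsics"])
def rays(c,u,v,st=None):
    x=und(c,u,v); d=np.stack([x[...,0],-x[...,1],-np.ones_like(x[...,0])],-1)
    T=c2w(c,st); return T[:3,3], d@T[:3,:3].T
def cloud(c,st=None):
    h,w=c["depth"].shape; v,u=np.mgrid[:h,:w]; o,d=rays(c,u,v,st)
    P=o+d*c["depth"][...,None]; P[c["depth"]<=0]=np.nan; return P
def plane(c,u,v,z,st=None):
    o,d=rays(c,u,v,st); return o+d*((z-o[2])/d[...,2])[...,None]
def tri(a,b):
    (o1,d1),(o2,d2)=a,b; A=np.stack([d1,-d2],1); s=np.linalg.lstsq(A,o2-o1,rcond=None)[0]
    p,q=o1+d1*s[0],o2+d2*s[1]; return (p+q)/2,np.linalg.norm(p-q)
E
python3 - <<'E'
from h import *
for n in ["top","side"]:
    c=dict(np.load(n+"0.npz")); P=cloud(c); f=c["frame"]; hsv=cv2.cvtColor(f,cv2.COLOR_BGR2HSV)
    def rep(name,m):
        k=np.argwhere(m); 
        if len(k)<10: print(n,name,len(k));return
        p=P[m]; rc=cv2.minAreaRect(p[:,:2].astype(np.float32)); print(n,name,len(p),"z",np.median(p[:,2]).round(4),p.mean(0).round(4),"rect",np.round(rc[0],4),np.round(rc[1],4),round(rc[2],1))
    X,Y,Z=P[...,0],P[...,1],P[...,2]
    yy=lambda a,b,c_,d:(X>a)&(X<b)&(Y>c_)&(Y<d)
    rep("tin",yy(.3,.8,-.1,.3)&(Z>.09)&(Z<.115)&(hsv[...,1]<90))
    v=f.max(-1)
    rep("block",(Z>.078)&(Z<.092)&(v<80)&yy(.3,.7,-.5,-.2))
    rep("handle",(Z>.13)&(Z<.25)&yy(.35,.62,-.5,-.2)&(hsv[...,0]<30))
    rep("handletop",(Z>.18)&(Z<.25)&yy(.35,.62,-.5,-.2)&(hsv[...,0]<30))
    rep("turq",(Z>.1)&(hsv[...,0]>80)&(hsv[...,0]<100)&(hsv[...,1]>120)&yy(.3,.8,-.6,-.1))
    rep("can",(Z>.1)&(Z<.12)&yy(.3,.65,.2,.4))
    rep("tape",(Z>.018)&(Z<.03)&yy(.5,.8,.17,.35))
    rep("green",(Z>.078)&(Z<.092)&(hsv[...,0]>45)&(hsv[...,0]<75)&(hsv[...,1]>120))
    rep("cork",(Z>.02)&(Z<.04)&yy(.5,.75,-.35,-.15))
    # near tin lip profile
E
```

```text
top tin 4607 z 0.104 [0.558  0.0953 0.1044] rect [0.5471 0.1624] [0.1986 0.3345] 16.5
top block 542 z 0.0856 [ 0.4224 -0.3212  0.0854] rect [ 0.4248 -0.3159] [0.0968 0.2775] 73.9
top handle 233 z 0.1904 [ 0.4527 -0.3193  0.1778] rect [ 0.5055 -0.3443] [0.0285 0.1432] 68.1
top handletop 139 z 0.1939 [ 0.4514 -0.3213  0.193 ] rect [ 0.5053 -0.345 ] [0.0281 0.1429] 67.6
top turq 225 z 0.1716 [ 0.56   -0.3645  0.1628] rect [ 0.5621 -0.3688] [0.0242 0.0247] 2.1
top can 775 z 0.1112 [0.4573 0.289  0.1105] rect [0.4581 0.2898] [0.0782 0.079 ] 72.5
top tape 496 z 0.0258 [0.6488 0.2783 0.0256] rect [0.6493 0.2785] [0.099  0.0979] 65.8
top green 2023 z 0.086 [ 0.389  -0.2294  0.0859] rect [ 0.3957 -0.2284] [0.3353 0.1114] 40.7
top cork 819 z 0.0288 [ 0.6118 -0.2651  0.0288] rect [ 0.6128 -0.2662] [0.0658 0.1005] 78.0
side tin 5997 z 0.1015 [0.5455 0.1165 0.1022] rect [0.5469 0.1615] [0.1987 0.3386] 16.6
side block 76 z 0.0806 [ 0.4353 -0.3034  0.0814] rect [ 0.4485 -0.3204] [0.0921 0.0694] 73.0
side handle 381 z 0.1665 [ 0.4529 -0.3182  0.1658] rect [ 0.5091 -0.3342] [0.0307 0.1466] 79.0
side handletop 115 z 0.1903 [ 0.4495 -0.3188  0.1892] rect [ 0.4512 -0.3222] [0.0284 0.0254] 76.0
side turq 44 z 0.1805 [ 0.5592 -0.367   0.1763] rect [ 0.5619 -0.3701] [0.0231 0.0221] 1.4
side can 1756 z 0.1087 [0.4548 0.2932 0.1081] rect [0.4571 0.2908] [0.0762 0.0764] 42.7
side tape 996 z 0.0236 [0.6461 0.2795 0.0233] rect [0.6491 0.2768] [0.0987 0.0997] 78.4
side green 780 z 0.0849 [ 0.327  -0.2752  0.0846] rect [ 0.3791 -0.2343] [0.2796 0.0963] 39.9
side cork 569 z 0.0279 [ 0.6086 -0.2632  0.0275] rect [ 0.5844 -0.2643] [0.075  0.1614] 83.5
```

```bash
cat > m1.py <<'E'
from h import *
for n in ["top","side"]:
    c=dict(np.load(n+"0.npz")); P=cloud(c); f=c["frame"]; hsv=cv2.cvtColor(f,cv2.COLOR_BGR2HSV); v=f.max(-1)
    X,Y,Z=P[...,0],P[...,1],P[...,2]
    def rep(name,m):
        num,lab,stt,_=cv2.connectedComponentsWithStats(m.astype(np.uint8)); i=1+np.argmax(stt[1:,4]); p=P[lab==i]
        rc=cv2.minAreaRect(p[:,:2].astype(np.float32)); print(n,name,len(p),"z",np.median(p[:,2]).round(4),np.round(p.mean(0),4),"rect",np.round(rc[0],4),np.round(rc[1],4),round(rc[2],1))
        return rc
    yy=lambda a,b,c_,d:(X>a)&(X<b)&(Y>c_)&(Y<d)
    rc=rep("tin",yy(.4,.8,-.1,.22)&(Z>.094)&(Z<.115)); print(np.round(cv2.boxPoints(rc),4).tolist())
    rep("tintop",yy(.4,.8,-.1,.22)&(Z>.1)&(Z<.108))
    rep("block",(Z>.078)&(Z<.095)&(v<95)&yy(.36,.5,-.4,-.26)&(hsv[...,0]<30))
    rep("blockg",(Z>.078)&(Z<.095)&yy(.36,.5,-.385,-.25))
    for lo,hi in [(.12,.14),(.14,.16),(.16,.18),(.18,.2)]:
        m=(Z>lo)&(Z<hi)&yy(.42,.49,-.36,-.28); print(lo, P[m].mean(0).round(4) if m.any() else None, m.sum())
    m=(hsv[...,0]>45)&(hsv[...,0]<75)&(hsv[...,1]>120)&(Z>.078)&(Z<.092)
    num,lab,stt,_=cv2.connectedComponentsWithStats(m.astype(np.uint8))
    for i in range(1,num):
        if stt[i,4]>100: print("green",P[lab==i].mean(0).round(3))
E
python3 m1.py
```

```text
top tin 4063 z 0.1038 [0.5726 0.0701 0.1038] rect [0.574  0.0721] [0.1991 0.1459] 16.4
[[0.4578999876976013, 0.11400000005960464], [0.499099999666214, -0.026000000536441803], [0.6901000142097473, 0.03020000085234642], [0.6488999724388123, 0.17020000517368317]]
top tintop 3889 z 0.1039 [0.5728 0.0699 0.1039] rect [0.5741 0.0718] [0.1991 0.1455] 16.5
top block 377 z 0.0857 [ 0.4273 -0.3327  0.0857] rect [ 0.437  -0.3301] [0.0743 0.0531] 73.5
top blockg 803 z 0.0858 [ 0.4474 -0.315   0.0857] rect [ 0.4512 -0.3233] [0.0963 0.076 ] 72.9
0.12 [ 0.4473 -0.3143  0.1284] 39
0.14 [ 0.4474 -0.3141  0.1494] 38
0.16 [ 0.448  -0.3143  0.1703] 36
0.18 [ 0.4505 -0.321   0.1931] 138
green [ 0.479 -0.156  0.086]
green [ 0.307 -0.297  0.086]
side tin 4744 z 0.1012 [0.5689 0.0754 0.1011] rect [0.5739 0.0709] [0.1987 0.1495] 16.7
[[0.45730000734329224, 0.11400000005960464], [0.5001000165939331, -0.029200000688433647], [0.690500020980835, 0.027799999341368675], [0.647599995136261, 0.17100000381469727]]
side tintop 3702 z 0.1016 [0.5744 0.0684 0.1017] rect [0.5743 0.0695] [0.1989 0.1456] 15.9
side block 139 z 0.0843 [ 0.4215 -0.322   0.0837] rect [ 0.4337 -0.3187] [0.097  0.0401] 73.2
side blockg 630 z 0.0849 [ 0.4483 -0.3153  0.0845] rect [ 0.4515 -0.3242] [0.0987 0.0778] 72.6
0.12 [ 0.4482 -0.3159  0.1298] 103
0.14 [ 0.4481 -0.3157  0.1503] 99
0.16 [ 0.4483 -0.316   0.1701] 104
0.18 [ 0.4495 -0.3188  0.1892] 115
green [ 0.308 -0.291  0.085]
```

```bash
cat > plan.py <<'E'
from h import *
from plant import r
def plan(pos,Rt,N,off=(0,0,0)):
    """constant rows taking the tool point `off` (tool frame) to pos, orientation Rt, in N rows"""
    s=r.get_state(); R0=R(s["eef_rot"]); p0=np.array(s["tcp_pos"]); pos=np.asarray(pos)-Rt@np.asarray(off)
    w=Ro.from_matrix(R0.T@Rt).as_rotvec(); Rw=Ro.from_rotvec(w/N).as_matrix()
    A=np.zeros((3,3)); M=np.eye(3)
    for k in range(N): A+=M; M=M@Rw
    d=np.linalg.solve(A,R0.T@(pos-p0))
    print(N,"rows",np.round(d/.02,3).tolist(),np.round(np.degrees(w/N)/4,3).tolist())
def frame(z,y):
    z=np.array(z,float);z/=np.linalg.norm(z);y=np.array(y,float);y-=z*(y@z);y/=np.linalg.norm(y)
    return np.stack([np.cross(y,z),y,z],1)
def az(a): a=np.radians(a); return np.array([np.cos(a),np.sin(a),0])
def show():
    s=r.get_state(); print({k:np.round(s[k],4).tolist() for k in ["time_s","tcp_pos","eef_rot","joints","contact_force","gripper_width","gripper_force"]})
E
python3 -c "
from plan import *
plan([.451,-.322,.248],frame([0,0,-1],az(162.9)),24)"
```

```text
24 rows [-0.845, 0.131, -0.0] [0.001, 0.0, -0.566]
```

```bash
python3 -m pendant '[[[-0.845,0.131,0,0,0,-0.566,0.5],[-0.845,0.131,0,0,0,-0.566,0.5],[-0.845,0.131,0,0,0,-0.566,0.5],[-0.845,0.131,0,0,0,-0.566,0.5],[-0.845,0.131,0,0,0,-0.566,0.5],[-0.845,0.131,0,0,0,-0.566,0.5],[-0.845,0.131,0,0,0,-0.566,0.5],[-0.845,0.131,0,0,0,-0.566,0.5]]]'
python3 -m pendant '[[[-0.845,0.131,0,0,0,-0.566,0.5],[-0.845,0.131,0,0,0,-0.566,0.5],[-0.845,0.131,0,0,0,-0.566,0.5],[-0.845,0.131,0,0,0,-0.566,0.5],[-0.845,0.131,0,0,0,-0.566,0.5],[-0.845,0.131,0,0,0,-0.566,0.5],[-0.845,0.131,0,0,0,-0.566,0.5],[-0.845,0.131,0,0,0,-0.566,0.5]]]'
python3 -m pendant '[[[-0.845,0.131,0,0,0,-0.566,0.5],[-0.845,0.131,0,0,0,-0.566,0.5],[-0.845,0.131,0,0,0,-0.566,0.5],[-0.845,0.131,0,0,0,-0.566,0.5],[-0.845,0.131,0,0,0,-0.566,0.5],[-0.845,0.131,0,0,0,-0.566,0.5],[-0.845,0.131,0,0,0,-0.566,0.5],[-0.845,0.131,0,0,0,-0.566,0.5]]]'
python3 - <<'E'
from plan import *
from plant import vision
show(); s=r.get_state(); c=vision.capture("wrist"); cv2.imwrite("pics/w1.png",c["frame"]); np.savez("w1.npz",pos=s["tcp_pos"],rot=s["eef_rot"],**c)
plan([.451,-.322,.248],frame([0,0,-1],az(162.9)),1)
s2=dict(tcp_pos=s["tcp_pos"],eef_rot=s["eef_rot"]); P=cloud(c,s2); Z=P[...,2]
m=(Z>.185)&(Z<.2)&(abs(P[...,0]-.45)<.04)&(abs(P[...,1]+.32)<.04); q=P[m]; print(m.sum(),np.median(q,0) if m.any() else 0, cv2.minAreaRect(q[:,:2].astype(np.float32)) if m.any() else 0)
m=(Z>.08)&(Z<.09)&(abs(P[...,0]-.45)<.07)&(abs(P[...,1]+.32)<.07); q=P[m]; print(m.sum(),cv2.minAreaRect(q[:,:2].astype(np.float32)))
E
```

```text
time_s: 0.95
tcp_pos: [0.3277, -0.5598, 0.2486]
eef_rot: [-180.0, 0.0, -143.1]
contact_force: [0.4, -0.2, 0.1]
gripper_width: 0.0658
gripper_force: 0.0
time_s: 1.75
tcp_pos: [0.4083, -0.4501, 0.2486]
eef_rot: [-180.0, 0.0, -125.0]
contact_force: [-0.6, -0.7, 0.1]
gripper_width: 0.0657
gripper_force: 0.0
time_s: 2.55
tcp_pos: [0.451, -0.3208, 0.2486]
eef_rot: [-180.0, 0.0, -106.9]
contact_force: [0.8, 0.3, 0.2]
gripper_width: 0.0658
gripper_force: 0.0
{'time_s': 2.55, 'tcp_pos': [0.451, -0.3208, 0.2486], 'eef_rot': [-179.9934, 0.0, -106.8652], 'joints': [-15.1489, 9.1225, -14.8208, 0.0002, -66.0501, -1.7163], 'contact_force': [0.8135, 0.3249, 0.1943], 'gripper_width': 0.0658, 'gripper_force': 0.0}
1 rows [0.138, -0.032, 0.036] [-0.006, 0.01, 0.099]
1293 [ 0.44854392 -0.32609233  0.19324273] ((0.44904232025146484, -0.32436615228652954), (0.02696309983730316, 0.023900385946035385), 73.5491714477539)
4708 ((0.4492538571357727, -0.3238493800163269), (0.09481914341449738, 0.07532978802919388), 73.26136016845703)
```

View pics/w1.png

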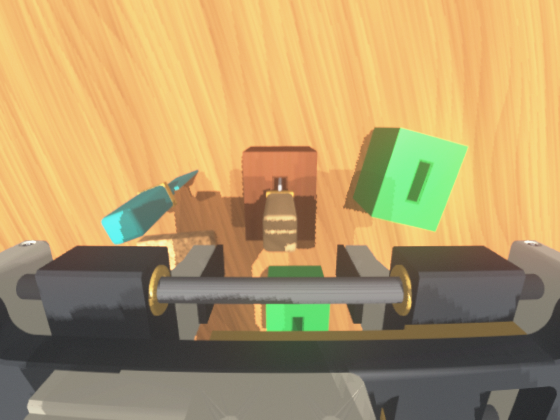

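Wrist view: brown block around (280,195), opener handle end at (280,230), centred between the fingers. The turquoise decoy at (140,215) is clear of the left finger.

```bash
python3 -c "
from plan import *
plan([.4497,-.3235,.158],frame([0,0,-1],az(163.2)),8)"
```

```text
8 rows [0.029, 0.001, 0.567] [-0.001, 0.001, 0.003]
```

```bash
python3 -m pendant '[[[0.03,0,0.567,0,0,0,0.5],[0.03,0,0.567,0,0,0,0.5],[0.03,0,0.567,0,0,0,0.5],[0.03,0,0.567,0,0,0,0.5],[0.03,0,0.567,0,0,0,0.5],[0.03,0,0.567,0,0,0,0.5],[0.03,0,0.567,0,0,0,0.5],[0.03,0,0.567,0,0,0,0.5]]]'
python3 -m pendant '[[[0,0,0,0,0,0,-1],[0,0,0,0,0,0,-1],[0,0,0,0,0,0,-1],[0,0,0,0,0,0,-1],[0,0,0,0,0,0,-1],[0,0,0,0,0,0,-1],[0,0,0,0,0,0,-1],[0,0,0,0,0,0,-1]]]' 60
python3 -m pendant '[[[0,0,0,0,0,0,-1],[0,0,-1,0,0,0,-1],[0,0,-1,0,0,0,-1],[0,0,-1,0,0,0,-1],[0,0,-1,0,0,0,-1],[0,0,-1,0,0,0,-1],[0,0,-1,0,0,0,-1],[0,0,0,0,0,0,-1]]]' 60
python3 - <<'E'
from plan import *
from plant import vision
show(); 
for n in ["side","top"]:
    s=r.get_state(); c=vision.capture(n); np.savez(n+"1.npz",**c); cv2.imwrite(f"pics/{n}1.png",c["frame"])
E
```

```text
time_s: 3.4
tcp_pos: [0.4492, -0.3268, 0.1568]
eef_rot: [180.0, -0.0, -107.1]
contact_force: [-0.2, -0.5, -1.4]
gripper_width: 0.0656
gripper_force: 0.0
time_s: 4.2
tcp_pos: [0.4494, -0.3268, 0.1581]
eef_rot: [-180.0, -0.0, -107.0]
contact_force: [-1.3, 1.1, 2.4]
gripper_width: 0.0236
gripper_force: 60.0
time_s: 5.0
tcp_pos: [0.4503, -0.3273, 0.2803]
eef_rot: [-179.8, -0.0, -107.0]
contact_force: [1.8, 0.4, -1.9]
gripper_width: 0.0237
gripper_force: 60.0
{'time_s': 5.0, 'tcp_pos': [0.4503, -0.3273, 0.2803], 'eef_rot': [-179.7618, -0.036, -107.0394], 'joints': [-15.8263, 8.1391, -11.8026, 0.0437, -69.8209, -1.2281], 'contact_force': [1.8442, 0.3855, -1.8854], 'gripper_width': 0.0237, 'gripper_force': 59.9826}
```

View pics/side1.png

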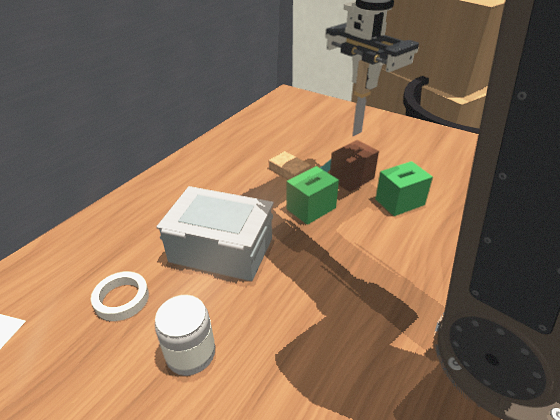

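Side: the opener hangs from the gripper, tip near (357,135). The turquoise decoy is no longer upright, with a piece showing at (325,165), so I'll check the cork block.

```bash
python3 - <<'E'
from h import *
for n in ["top0","top1","side0","side1"]:
    c=dict(np.load(n+".npz")); P=cloud(c); X,Y,Z=P[...,0],P[...,1],P[...,2]; hsv=cv2.cvtColor(c["frame"],cv2.COLOR_BGR2HSV)
    m=(Z>.02)&(Z<.036)&(X>.55)&(X<.68)&(Y<-.19)&(Y>-.36)&(hsv[...,0]<35); num,lab,stt,_=cv2.connectedComponentsWithStats(m.astype(np.uint8)); i=1+np.argmax(stt[1:,4]); q=P[lab==i]
    print(n,"cork",len(q),q.mean(0).round(4),cv2.minAreaRect(q[:,:2].astype(np.float32)))
    t=(hsv[...,0]>80)&(hsv[...,0]<100)&(hsv[...,1]>120)&(X>.4)&(Y<-.1); q=P[t]; print("turq",len(q),q.min(0).round(3),q.max(0).round(3))
E
```

```text
top0 cork 819 [ 0.6118 -0.2651  0.0288] ((0.612751305103302, -0.2661820948123932), (0.06581475585699081, 0.10048654675483704), 78.00657653808594)
turq 334 [ 0.403 -1.018 -0.357] [ 0.578 -0.357  0.187]Traceback (most recent call last):
  File "<stdin>", line 4, in <module>
    return _wrapfunc(a, 'argmax', axis=axis, out=out, **kwds)
    return bound(*args, **kwds)
ValueError: attempt to get argmax of an empty sequence
```

View pics/top1.png

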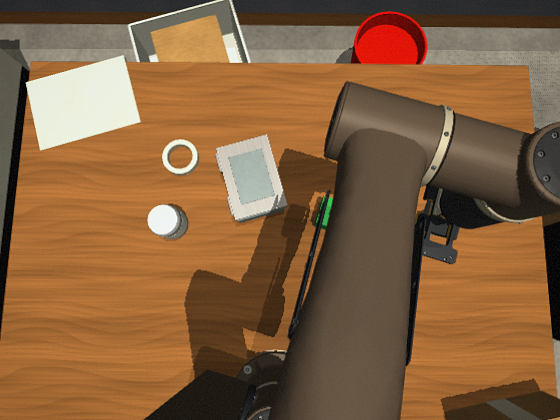

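Top: the arm hides the block and cork area. The tin, can and tape are unchanged, at (250,177), (165,220) and (180,157).

```bash
python3 - <<'E'
from h import *
for n in ["side0","side1"]:
    c=dict(np.load(n+".npz")); P=cloud(c); X,Y,Z=P[...,0],P[...,1],P[...,2]; f=c["frame"]; hsv=cv2.cvtColor(f,cv2.COLOR_BGR2HSV)
    m=(Z>.022)&(Z<.034)&(X>.55)&(X<.68)&(Y<-.19)&(Y>-.36)&(hsv[...,0]<35); num,lab,stt,_=cv2.connectedComponentsWithStats(m.astype(np.uint8)); i=1+np.argmax(stt[1:,4]); q=P[lab==i]
    print(n,"cork",len(q),q.mean(0).round(4),cv2.minAreaRect(q[:,:2].astype(np.float32)))
    t=(hsv[...,0]>80)&(hsv[...,0]<105)&(hsv[...,1]>110)&(X>.4)&(X<.75)&(Y<-.1)&(Y>-.6); q=P[t]; print("turq",len(q),q.min(0).round(3),q.max(0).round(3))
a=np.hstack([cv2.resize(cv2.imread(f"pics/{n}.png")[80:200,250:390],None,fx=2.8,fy=2.8,interpolation=cv2.INTER_CUBIC) for n in("side0","side1")]); cv2.imwrite("pics/cmp.png",a)
E
```

```text
side0 cork 547 [ 0.6101 -0.2635  0.0277] ((0.6129957437515259, -0.26674553751945496), (0.06760258227586746, 0.10197087377309799), 77.02177429199219)
turq 65 [ 0.55  -0.381  0.027] [ 0.574 -0.359  0.183]
side1 cork 548 [ 0.6097 -0.2633  0.0278] ((0.6128365993499756, -0.2678642272949219), (0.06784757971763611, 0.10284959524869919), 78.79800415039062)
turq 3 [ 0.434 -0.334  0.027] [ 0.521 -0.324  0.399]
```

View pics/cmp.png

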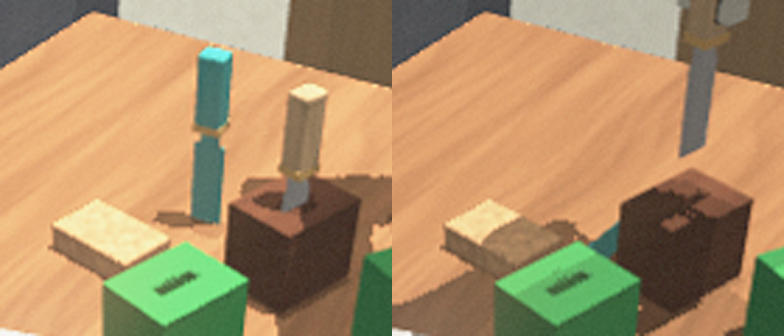

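The decoy has toppled behind the block, but the cork hasn't moved. Next I'll measure the tip in the hand and plan the approach to the lip.

```bash
cat >> plan.py <<'E'
tx=np.array([-.284,.959,0]); C=np.array([.5745,.0698,0]); TIP=(-.003,0,.146)
def tin(x,y,z): return C+x/1000*tx+y/1000*np.array([-.959,-.284,0])+[0,0,z/1000]
def lev(b): b=np.radians(b); return frame(np.cos(b)*tx-np.sin(b)*np.array([0,0,1]),np.sin(b)*tx+np.cos(b)*np.array([0,0,1]))
def tipnow():
    s=r.get_state(); p=s["tcp_pos"]+R(s["eef_rot"])@np.array(TIP); q=p-C; print("tip tin frame mm",np.round([1000*(q@tx),1000*(q@[-.959,-.284,0]),1000*p[2]],1), "F",np.round(s["contact_force"],1))
def path(d,w,N,off=TIP):
    s=r.get_state(); Rn=R(s["eef_rot"]); p=np.array(s["tcp_pos"]); o=[]
    for k in range(N):
        p=p+Rn@np.array(d)*.02; Rn=Rn@Ro.from_rotvec(np.radians(np.array(w)*4)).as_matrix()
        if k%4==3: o.append((p.round(3).tolist(),(p+Rn@np.array(off)).round(3).tolist()))
    print(*o,sep="\n")
E
sed -i 's/    print(N,"rows".*/&\n    return d\/.02,np.degrees(w\/N)\/4/' plan.py
python3 - <<'E'
from plan import *
c=dict(np.load("side1.npz")); P=cloud(c); m=(abs(P[...,0]-.45)<.03)&(abs(P[...,1]+.327)<.035)&(P[...,2]>.11)&(P[...,2]<.2); q=P[m]
for lo in np.arange(.11,.2,.01):
    k=(q[:,2]>lo)&(q[:,2]<=lo+.01); print(lo.round(3),k.sum(),q[k].mean(0).round(4) if k.any() else "")
print(np.sort(q[:,2])[:5]); tipnow()
d,w=plan(tin(-140,0,170),lev(35),32,TIP); path(d,w,32)
E
```

```text
0.11 0 
0.12 0 
0.13 22 [ 0.4528 -0.3243  0.1366]
0.14 33 [ 0.4527 -0.3228  0.1451]
0.15 34 [ 0.4522 -0.324   0.155 ]
0.16 35 [ 0.4527 -0.3222  0.1649]
0.17 36 [ 0.452  -0.3244  0.1753]
0.18 35 [ 0.4525 -0.3234  0.1849]
0.19 38 [ 0.4522 -0.3227  0.195 ]
[0.13247891 0.13284841 0.13344085 0.13477062 0.13496472]
tip tin frame mm [-341.8  231.   131.3] F [-0.   0.  -2.6]
32 rows [-0.384, -0.089, 0.035] [-0.393, -0.211, 0.406]
([0.466, -0.3, 0.275], [0.455, -0.283, 0.13])
([0.486, -0.275, 0.273], [0.465, -0.244, 0.132])
([0.508, -0.252, 0.272], [0.479, -0.206, 0.136])
([0.532, -0.232, 0.27], [0.498, -0.171, 0.142])
([0.559, -0.215, 0.268], [0.521, -0.139, 0.149])
([0.586, -0.2, 0.265], [0.549, -0.11, 0.156])
([0.616, -0.189, 0.26], [0.58, -0.085, 0.164])
([0.645, -0.18, 0.254], [0.614, -0.064, 0.17])
```

```bash
python3 -m pendant '[[[-0.384,-0.089,0.035,-0.393,-0.211,0.406,-1],[-0.384,-0.089,0.035,-0.393,-0.211,0.406,-1],[-0.384,-0.089,0.035,-0.393,-0.211,0.406,-1],[-0.384,-0.089,0.035,-0.393,-0.211,0.406,-1],[-0.384,-0.089,0.035,-0.393,-0.211,0.406,-1],[-0.384,-0.089,0.035,-0.393,-0.211,0.406,-1],[-0.384,-0.089,0.035,-0.393,-0.211,0.406,-1],[-0.384,-0.089,0.035,-0.393,-0.211,0.406,-1]]]'
python3 -m pendant '[[[-0.384,-0.089,0.035,-0.393,-0.211,0.406,-1],[-0.384,-0.089,0.035,-0.393,-0.211,0.406,-1],[-0.384,-0.089,0.035,-0.393,-0.211,0.406,-1],[-0.384,-0.089,0.035,-0.393,-0.211,0.406,-1],[-0.384,-0.089,0.035,-0.393,-0.211,0.406,-1],[-0.384,-0.089,0.035,-0.393,-0.211,0.406,-1],[-0.384,-0.089,0.035,-0.393,-0.211,0.406,-1],[-0.384,-0.089,0.035,-0.393,-0.211,0.406,-1]]]'
python3 -c "
from plan import *
show();tipnow();plan(tin(-140,0,170),lev(35),16,TIP)"
```

```text
time_s: 5.9
tcp_pos: [0.4855, -0.2747, 0.2718]
eef_rot: [166.5, 5.2, -120.8]
contact_force: [0.5, 0.2, -1.4]
gripper_width: 0.0239
gripper_force: 60.0
time_s: 6.7
tcp_pos: [0.5327, -0.2323, 0.2697]
eef_rot: [152.3, 7.0, -135.4]
contact_force: [-0.5, -0.0, -1.3]
gripper_width: 0.0237
gripper_force: 60.0
{'time_s': 6.7, 'tcp_pos': [0.5327, -0.2323, 0.2697], 'eef_rot': [152.3438, 7.0072, -135.4369], 'joints': [-16.7797, 25.94, 13.8911, -18.7708, -99.4473, -26.4928], 'contact_force': [-0.4654, -0.0306, -1.3153], 'gripper_width': 0.0237, 'gripper_force': 59.9821}
tip tin frame mm [-209.2  141.2  141.7] F [-0.5 -0.  -1.3]
16 rows [-0.383, -0.087, 0.035] [-0.391, -0.21, 0.403]
```

Tracking is exact; I'll continue.

```bash
python3 -m pendant '[[[-0.384,-0.089,0.035,-0.393,-0.211,0.406,-1],[-0.384,-0.089,0.035,-0.393,-0.211,0.406,-1],[-0.384,-0.089,0.035,-0.393,-0.211,0.406,-1],[-0.384,-0.089,0.035,-0.393,-0.211,0.406,-1],[-0.384,-0.089,0.035,-0.393,-0.211,0.406,-1],[-0.384,-0.089,0.035,-0.393,-0.211,0.406,-1],[-0.384,-0.089,0.035,-0.393,-0.211,0.406,-1],[-0.384,-0.089,0.035,-0.393,-0.211,0.406,-1]]]'
python3 -m pendant '[[[-0.384,-0.089,0.035,-0.393,-0.211,0.406,-1],[-0.384,-0.089,0.035,-0.393,-0.211,0.406,-1],[-0.384,-0.089,0.035,-0.393,-0.211,0.406,-1],[-0.384,-0.089,0.035,-0.393,-0.211,0.406,-1],[-0.384,-0.089,0.035,-0.393,-0.211,0.406,-1],[-0.384,-0.089,0.035,-0.393,-0.211,0.406,-1],[-0.384,-0.089,0.035,-0.393,-0.211,0.406,-1],[-0.384,-0.089,0.035,-0.393,-0.211,0.406,-1]]]'
python3 -c "
from plan import *
show();tipnow();plan(tin(-110,0,83),lev(35),8,TIP)"
```

```text
time_s: 7.5
tcp_pos: [0.5872, -0.2007, 0.2642]
eef_rot: [138.2, 5.1, -150.0]
contact_force: [-0.1, -0.0, -1.6]
gripper_width: 0.0237
gripper_force: 60.0
time_s: 8.3
tcp_pos: [0.646, -0.1806, 0.2532]
eef_rot: [124.9, -0.1, -163.6]
contact_force: [-0.1, 0.4, -0.3]
gripper_width: 0.0239
gripper_force: 60.0
{'time_s': 8.3, 'tcp_pos': [0.646, -0.1806, 0.2532], 'eef_rot': [124.9114, -0.1362, -163.6492], 'joints': [-23.2769, 42.3844, 36.0806, -45.1978, -117.2618, -59.4854], 'contact_force': [-0.0688, 0.45, -0.3201], 'gripper_width': 0.0239, 'gripper_force': 59.9817}
tip tin frame mm [-140.7   -0.6  169.7] F [-0.1  0.4 -0.3]
8 rows [0.003, -0.333, 0.467] [0.003, 0.001, -0.006]
```

```bash
python3 -m pendant '[[[0,-0.333,0.467,0,0,0,-1],[0,-0.333,0.467,0,0,0,-1],[0,-0.333,0.467,0,0,0,-1],[0,-0.333,0.467,0,0,0,-1],[0,-0.333,0.467,0,0,0,-1],[0,-0.333,0.467,0,0,0,-1],[0,-0.333,0.467,0,0,0,-1],[0,-0.333,0.467,0,0,0,-1]]]'
python3 - <<'E'
from plan import *
from plant import vision
show();tipnow()
for n in ["side","top","wrist"]:
    s=r.get_state(); c=vision.capture(n); np.savez(n+"2.npz",pos=s["tcp_pos"],rot=s["eef_rot"],**c); cv2.imwrite(f"pics/{n}2.png",c["frame"])
    P=cloud(c,s); q=P-C; tf=np.stack([q@tx*1000,q@np.array([-.959,-.284,0])*1000,P[...,2]*1000],-1)
    m=(tf[...,0]>-125)&(tf[...,0]<-78)&(abs(tf[...,1])<25)&(tf[...,2]>70)&(tf[...,2]<140)
    if m.sum()>5: print(n,"blade",m.sum(),tf[m].mean(0).round(1),"max x",np.percentile(tf[m][:,0],[90,97,100]).round(1),"min z",np.percentile(tf[m][:,2],[0,5]).round(1))
    m=(tf[...,0]>-76)&(tf[...,0]<75)&(abs(tf[...,1])<110)&(tf[...,2]>96)&(tf[...,2]<108)
    if m.sum()>50: print(n,"lid",m.sum(),"z",np.median(tf[m][:,2]).round(1),"x edge",np.percentile(tf[m][:,0],[0,1,99]).round(1),"y",np.percentile(tf[m][:,1],[1,99]).round(1))
    # lip edge near tool
    m=(tf[...,0]>-85)&(tf[...,0]<-60)&(abs(tf[...,1])<70)&(tf[...,2]>92)&(tf[...,2]<108)
    if m.sum()>20: print(n,"lip",m.sum(),np.percentile(tf[m][:,0],[1,3]).round(1))
a=np.hstack([cv2.imread("pics/wrist2.png")[:,:],]); b=cv2.resize(cv2.imread("pics/side2.png")[150:300,140:340],None,fx=2,fy=2)
cv2.imwrite("pics/sidecrop2.png",b)
E
```

```text
time_s: 9.1
tcp_pos: [0.6368, -0.1509, 0.1668]
eef_rot: [125.1, -0.0, -163.5]
contact_force: [-0.5, 0.4, -0.6]
gripper_width: 0.0236
gripper_force: 60.0
{'time_s': 9.1, 'tcp_pos': [0.6368, -0.1509, 0.1668], 'eef_rot': [125.0543, -0.0121, -163.5478], 'joints': [-21.2659, 44.2674, 27.6008, -43.0182, -108.3689, -52.9916], 'contact_force': [-0.4663, 0.4456, -0.6218], 'gripper_width': 0.0236, 'gripper_force': 59.9828}
tip tin frame mm [-1.099e+02 -1.000e-01  8.290e+01] F [-0.5  0.4 -0.6]
side blade 108 [-1.175e+02 -1.000e-01  8.870e+01] max x [-111.6 -110.8 -110.1] min z [80.7 82.9]
side lid 4685 z 101.2 x edge [-73.8 -70.1  73. ] y [-95.8  98.3]
side lip 225 [-73.  -72.2]
top lid 1814 z 103.6 x edge [-63.8 -50.2  73.6] y [-98.5  87. ]
wrist blade 15 [-116.5   17.6   86.6] max x [-109.8 -109.1 -108.8] min z [80.5 81.8]
wrist lid 6958 z 101.9 x edge [-73.1 -71.5  66.2] y [-77.5  99.3]
wrist lip 1029 [-72.1 -71.8]
```

View pics/wrist2.png

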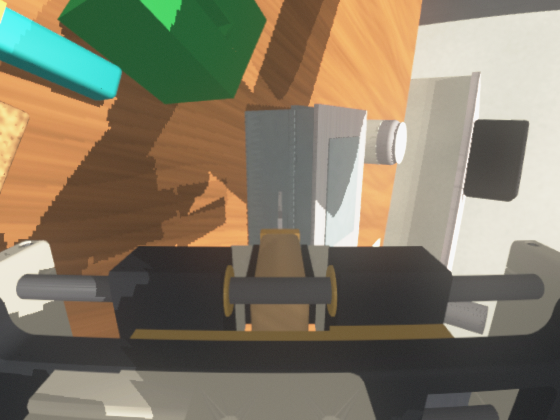

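Wrist: the blade at (280,210) points at the groove below the lid lip, which runs along the column near x≈318. The numbers agree to about 1 mm, so I'll insert the blade.

```bash
python3 -c "
from plan import *
plan(tin(-68,0,83),lev(35),8,TIP)"
```

```text
8 rows [-0.001, 0.149, 0.213] [0.0, -0.001, -0.003]
```

```bash
python3 -m pendant '[[[0,0.149,0.213,0,0,0,-1],[0,0.149,0.213,0,0,0,-1],[0,0.149,0.213,0,0,0,-1],[0,0.149,0.213,0,0,0,-1],[0,0.149,0.213,0,0,0,-1],[0,0.149,0.213,0,0,0,-1],[0,0.149,0.213,0,0,0,-1],[0,0.149,0.213,0,0,0,-1]]]'
python3 - <<'E'
from plan import *
tipnow()
plan(tin(-68,0,105),lev(35),8,TIP)
E
```

```text
time_s: 10.05
tcp_pos: [0.625, -0.1109, 0.1676]
eef_rot: [125.0, -0.0, -163.5]
contact_force: [0.4, 0.1, -1.3]
gripper_width: 0.0241
gripper_force: 60.0
tip tin frame mm [-68.1  -0.2  83.7] F [ 0.4  0.1 -1.3]
8 rows [0.001, 0.108, -0.076] [-0.002, 0.001, -0.001]
```

```bash
python3 -m pendant '[[[0,0.108,-0.076,0,0,0,-1],[0,0.108,-0.076,0,0,0,-1],[0,0.108,-0.076,0,0,0,-1],[0,0.108,-0.076,0,0,0,-1],[0,0.108,-0.076,0,0,0,-1],[0,0.108,-0.076,0,0,0,-1],[0,0.108,-0.076,0,0,0,-1],[0,0.108,-0.076,0,0,0,-1]]]'
python3 - <<'E'
from plan import *
from plant import vision
tipnow()
plan(tin(-55,0,125),lev(35),8,TIP)
c=vision.capture("side"); np.savez("side3.npz",**c)
P=cloud(c); q=P-C; tf=np.stack([q@tx*1000,q@np.array([-.959,-.284,0])*1000,P[...,2]*1000],-1)
m=(tf[...,0]>-80)&(tf[...,0]<60)&(abs(tf[...,1])<90)&(abs(tf[...,1])>30)&(tf[...,2]>96)&(tf[...,2]<200); print(np.polyfit(tf[m][:,0],tf[m][:,2],1))
E
```

```text
time_s: 10.85
tcp_pos: [0.6252, -0.1115, 0.1888]
eef_rot: [125.0, -0.0, -163.6]
contact_force: [0.8, 0.1, -4.9]
gripper_width: 0.0238
gripper_force: 60.0
tip tin frame mm [-68.7  -0.2 104.9] F [ 0.8  0.1 -4.9]
8 rows [0.001, 0.151, -0.002] [-0.002, 0.001, -0.002]
[-9.31133341e-02  1.07074323e+02]
```

```bash
python3 -m pendant '[[[0,0.151,-0.002,0,0,0,-1],[0,0.151,-0.002,0,0,0,-1],[0,0.151,-0.002,0,0,0,-1],[0,0.151,-0.002,0,0,0,-1],[0,0.151,-0.002,0,0,0,-1],[0,0.151,-0.002,0,0,0,-1],[0,0.151,-0.002,0,0,0,-1],[0,0.151,-0.002,0,0,0,-1]]]'
cat > la.py <<'E'
from plan import *
from plant import vision
import sys
tipnow()
c=vision.capture("side"); np.savez("sideL.npz",**c)
P=cloud(c); q=P-C; tf=np.stack([q@tx*1000,q@np.array([-.959,-.284,0])*1000,P[...,2]*1000],-1)
m=(tf[...,0]>-80)&(tf[...,0]<150)&(abs(tf[...,1])<92)&(abs(tf[...,1])>30)&(tf[...,2]>112)&(tf[...,2]<240); t=tf[m][:,[0,2]]-[67,96]
a=np.arctan2(t[:,1],-t[:,0]); print("lid angle est",len(a),np.percentile(a,[25,50,75]).round(2))
x,z,N=map(float,sys.argv[1:4]); plan(tin(x,0,z),lev(35),int(N),TIP)
E
python3 la.py -40 150 8
```

```text
time_s: 11.7
tcp_pos: [0.6212, -0.0981, 0.2089]
eef_rot: [125.0, -0.0, -163.5]
contact_force: [1.5, -4.0, -2.6]
gripper_width: 0.0237
gripper_force: 60.0
tip tin frame mm [-5.480e+01 -1.000e-01  1.251e+02] F [ 1.5 -4.  -2.6]
lid angle est 2410 [0.33 0.35 0.37]
8 rows [0.001, 0.176, -0.013] [-0.001, 0.001, -0.0]
```

```bash
python3 -m pendant '[[[0,0.176,-0.013,0,0,0,-1],[0,0.176,-0.013,0,0,0,-1],[0,0.176,-0.013,0,0,0,-1],[0,0.176,-0.013,0,0,0,-1],[0,0.176,-0.013,0,0,0,-1],[0,0.176,-0.013,0,0,0,-1],[0,0.176,-0.013,0,0,0,-1],[0,0.176,-0.013,0,0,0,-1]]]'
python3 la.py -20 170 8
```

```text
time_s: 12.55
tcp_pos: [0.6171, -0.0842, 0.2332]
eef_rot: [125.0, -0.0, -163.5]
contact_force: [1.3, -3.2, -2.9]
gripper_width: 0.0239
gripper_force: 60.0
tip tin frame mm [-40.3  -0.2 149.4] F [ 1.3 -3.2 -2.9]
lid angle est 3197 [0.54 0.56 0.6 ]
8 rows [0.001, 0.174, 0.031] [-0.001, 0.001, 0.0]
```

```bash
python3 -m pendant '[[[0,0.174,0.031,0,0,0,-1],[0,0.174,0.031,0,0,0,-1],[0,0.174,0.031,0,0,0,-1],[0,0.174,0.031,0,0,0,-1],[0,0.174,0.031,0,0,0,-1],[0,0.174,0.031,0,0,0,-1],[0,0.174,0.031,0,0,0,-1],[0,0.174,0.031,0,0,0,-1]]]'
python3 la.py 16 193 8
```

```text
time_s: 13.4
tcp_pos: [0.6115, -0.0651, 0.2531]
eef_rot: [125.1, -0.0, -163.5]
contact_force: [0.7, -3.7, -2.6]
gripper_width: 0.0239
gripper_force: 60.0
tip tin frame mm [-20.3  -0.3 169.3] F [ 0.7 -3.7 -2.6]
lid angle est 3688 [0.76 0.78 0.82]
8 rows [0.001, 0.247, 0.101] [-0.002, 0.001, -0.0]
```

```bash
python3 -m pendant '[[[0,0.247,0.101,0,0,0,-1],[0,0.247,0.101,0,0,0,-1],[0,0.247,0.101,0,0,0,-1],[0,0.247,0.101,0,0,0,-1],[0,0.247,0.101,0,0,0,-1],[0,0.247,0.101,0,0,0,-1],[0,0.247,0.101,0,0,0,-1],[0,0.247,0.101,0,0,0,-1]]]'
python3 la.py 50 203 8
```

```text
time_s: 14.25
tcp_pos: [0.6012, -0.0302, 0.2761]
eef_rot: [125.0, -0.0, -163.5]
contact_force: [0.2, -1.5, -4.1]
gripper_width: 0.0238
gripper_force: 60.0
tip tin frame mm [ 16.   -0.2 192.3] F [ 0.2 -1.5 -4.1]
lid angle est 4019 [1.14 1.17 1.22]
8 rows [0.002, 0.171, 0.135] [-0.001, 0.001, 0.0]
```

```bash
python3 -m pendant '[[[0,0.171,0.135,0,0,0,-1],[0,0.171,0.135,0,0,0,-1],[0,0.171,0.135,0,0,0,-1],[0,0.171,0.135,0,0,0,-1],[0,0.171,0.135,0,0,0,-1],[0,0.171,0.135,0,0,0,-1],[0,0.171,0.135,0,0,0,-1],[0,0.171,0.135,0,0,0,-1]]]'
python3 la.py 98 203 12
```

```text
time_s: 15.1
tcp_pos: [0.5917, 0.0016, 0.2858]
eef_rot: [125.0, -0.0, -163.6]
contact_force: [1.0, -2.5, -3.3]
gripper_width: 0.0242
gripper_force: 60.0
tip tin frame mm [ 4.93e+01 -2.00e-01  2.02e+02] F [ 1.  -2.5 -3.3]
lid angle est 3748 [1.46 1.48 1.54]
12 rows [0.001, 0.116, 0.163] [-0.0, 0.0, -0.0]
```

```bash
python3 -m pendant '[[[0,0.116,0.163,0,0,0,-1],[0,0.116,0.163,0,0,0,-1],[0,0.116,0.163,0,0,0,-1],[0,0.116,0.163,0,0,0,-1],[0,0.116,0.163,0,0,0,-1],[0,0.116,0.163,0,0,0,-1],[0,0.116,0.163,0,0,0,-1],[0,0.116,0.163,0,0,0,-1]]]'
python3 -m pendant '[[[0,0.116,0.163,0,0,0,-1],[0,0.116,0.163,0,0,0,-1],[0,0.116,0.163,0,0,0,-1],[0,0.116,0.163,0,0,0,-1],[0,0,0,0,0,0,-1],[0,0,0,0,0,0,-1],[0,0,0,0,0,0,-1],[0,0,0,0,0,0,-1]]]'
python3 la.py 60 215 8
```

```text
time_s: 15.95
tcp_pos: [0.5827, 0.0323, 0.286]
eef_rot: [125.0, -0.0, -163.5]
contact_force: [-0.3, -1.1, -1.7]
gripper_width: 0.0239
gripper_force: 60.0
time_s: 16.75
tcp_pos: [0.5783, 0.0471, 0.2862]
eef_rot: [125.0, -0.0, -163.6]
contact_force: [-0.7, -0.6, -1.1]
gripper_width: 0.0235
gripper_force: 60.0
tip tin frame mm [ 96.7  -0.3 202.4] F [-0.7 -0.6 -1.1]
lid angle est 2400 [1.91 1.94 1.99]
8 rows [0.002, -0.068, -0.233] [-0.001, 0.001, -0.002]
```

```bash
python3 - <<'E'
from plan import *
plan(tin(-140,0,240),lev(35),16,TIP)
E
```

```text
16 rows [0.001, -0.329, -0.673] [-0.001, 0.001, -0.001]
```

```bash
python3 -m pendant '[[[0,-0.329,-0.673,0,0,0,-1],[0,-0.329,-0.673,0,0,0,-1],[0,-0.329,-0.673,0,0,0,-1],[0,-0.329,-0.673,0,0,0,-1],[0,-0.329,-0.673,0,0,0,-1],[0,-0.329,-0.673,0,0,0,-1],[0,-0.329,-0.673,0,0,0,-1],[0,-0.329,-0.673,0,0,0,-1]]]'
python3 -m pendant '[[[0,-0.329,-0.673,0,0,0,-1],[0,-0.329,-0.673,0,0,0,-1],[0,-0.329,-0.673,0,0,0,-1],[0,-0.329,-0.673,0,0,0,-1],[0,-0.329,-0.673,0,0,0,-1],[0,-0.329,-0.673,0,0,0,-1],[0,-0.329,-0.673,0,0,0,-1],[0,-0.329,-0.673,0,0,0,-1]]]'
python3 la.py -140 240 8
python3 - <<'E'
from plan import *
show()
d,w=plan([.4497,-.3268,.290],frame([0,0,-1],az(163.0)),32); path(d,w,32)
E
```

```text
time_s: 17.6
tcp_pos: [0.6122, -0.0676, 0.3051]
eef_rot: [125.0, -0.0, -163.6]
contact_force: [0.2, -0.1, -0.8]
gripper_width: 0.0235
gripper_force: 60.0
time_s: 18.4
tcp_pos: [0.6456, -0.181, 0.3238]
eef_rot: [125.0, -0.0, -163.5]
contact_force: [-0.0, -0.2, -0.9]
gripper_width: 0.0234
gripper_force: 60.0
tip tin frame mm [-141.1    0.   239.9] F [-0.  -0.2 -0.9]
lid angle est 2387 [1.91 1.94 1.99]
8 rows [-0.004, 0.013, 0.015] [-0.003, 0.002, -0.004]
{'time_s': 18.45, 'tcp_pos': [0.6456, -0.1832, 0.3234], 'eef_rot': [125.0821, -0.0788, -163.6348], 'joints': [-23.8734, 39.9472, 41.2373, -47.9654, -122.8218, -65.2448], 'contact_force': [-2.7708, -1.0855, -2.0407], 'gripper_width': 0.0238, 'gripper_force': 59.9816}
32 rows [0.398, 0.037, 0.044] [0.393, 0.211, -0.407]
([0.614, -0.189, 0.323], [0.579, -0.085, 0.226])
([0.583, -0.199, 0.321], [0.546, -0.108, 0.212])
([0.555, -0.212, 0.317], [0.517, -0.136, 0.198])
([0.528, -0.229, 0.311], [0.494, -0.168, 0.183])
([0.503, -0.249, 0.306], [0.475, -0.203, 0.17])
([0.482, -0.272, 0.3], [0.461, -0.242, 0.159])
([0.464, -0.298, 0.294], [0.453, -0.282, 0.15])
([0.45, -0.327, 0.29], [0.451, -0.324, 0.144])
```

```bash
python3 -m pendant '[[[0.398,0.037,0.044,0.393,0.211,-0.407,-1],[0.398,0.037,0.044,0.393,0.211,-0.407,-1],[0.398,0.037,0.044,0.393,0.211,-0.407,-1],[0.398,0.037,0.044,0.393,0.211,-0.407,-1],[0.398,0.037,0.044,0.393,0.211,-0.407,-1],[0.398,0.037,0.044,0.393,0.211,-0.407,-1],[0.398,0.037,0.044,0.393,0.211,-0.407,-1],[0.398,0.037,0.044,0.393,0.211,-0.407,-1]]]'
python3 -m pendant '[[[0.398,0.037,0.044,0.393,0.211,-0.407,-1],[0.398,0.037,0.044,0.393,0.211,-0.407,-1],[0.398,0.037,0.044,0.393,0.211,-0.407,-1],[0.398,0.037,0.044,0.393,0.211,-0.407,-1],[0.398,0.037,0.044,0.393,0.211,-0.407,-1],[0.398,0.037,0.044,0.393,0.211,-0.407,-1],[0.398,0.037,0.044,0.393,0.211,-0.407,-1],[0.398,0.037,0.044,0.393,0.211,-0.407,-1]]]'
python3 -m pendant '[[[0.398,0.037,0.044,0.393,0.211,-0.407,-1],[0.398,0.037,0.044,0.393,0.211,-0.407,-1],[0.398,0.037,0.044,0.393,0.211,-0.407,-1],[0.398,0.037,0.044,0.393,0.211,-0.407,-1],[0.398,0.037,0.044,0.393,0.211,-0.407,-1],[0.398,0.037,0.044,0.393,0.211,-0.407,-1],[0.398,0.037,0.044,0.393,0.211,-0.407,-1],[0.398,0.037,0.044,0.393,0.211,-0.407,-1]]]'
python3 -m pendant '[[[0.398,0.037,0.044,0.393,0.211,-0.407,-1],[0.398,0.037,0.044,0.393,0.211,-0.407,-1],[0.398,0.037,0.044,0.393,0.211,-0.407,-1],[0.398,0.037,0.044,0.393,0.211,-0.407,-1],[0.398,0.037,0.044,0.393,0.211,-0.407,-1],[0.398,0.037,0.044,0.393,0.211,-0.407,-1],[0.398,0.037,0.044,0.393,0.211,-0.407,-1],[0.398,0.037,0.044,0.393,0.211,-0.407,-1]]]'
python3 - <<'E'
from plan import *
from plant import vision
show()
def rep(c,s,n):
    P=cloud(c,s); m=(abs(P[...,0]-.45)<.03)&(abs(P[...,1]+.327)<.035)&(P[...,2]>.11); q=P[m]
    T=np.array(s["tcp_pos"]); Rt=R(s["eef_rot"]); l=(q-T)@Rt*1000  # tool frame mm
    k=(l[:,2]>65)&(l[:,2]<160); l=l[k]
    for lo in range(60,150,15):
        j=(l[:,2]>lo)&(l[:,2]<=lo+15)
        if j.sum()>3: print(n,lo,j.sum(),l[j].mean(0).round(1),"x",np.percentile(l[j][:,0],[2,98]).round(1),"y",np.percentile(l[j][:,1],[2,98]).round(1))
    print("tip z",np.sort(l[:,2])[-3:])
s=r.get_state(); c=vision.capture("side"); np.savez("side4.npz",**c); cv2.imwrite("pics/side4.png",c["frame"]); rep(c,s,"side now")
s=r.get_state(); c=vision.capture("wrist"); np.savez("w4.npz",**c); cv2.imwrite("pics/w4.png",c["frame"]); rep(c,s,"wrist now")
rep(dict(np.load("side1.npz")),dict(tcp_pos=[.4503,-.3273,.2803],eef_rot=[-179.76,-.036,-107.04]),"side before")
E
```

```text
time_s: 19.25
tcp_pos: [0.5831, -0.1959, 0.3209]
eef_rot: [138.4, 5.3, -149.8]
contact_force: [0.0, 0.6, -1.4]
gripper_width: 0.0237
gripper_force: 60.0
time_s: 20.05
tcp_pos: [0.5273, -0.226, 0.3117]
eef_rot: [152.6, 7.1, -135.2]
contact_force: [0.7, 0.7, -0.8]
gripper_width: 0.0239
gripper_force: 60.0
time_s: 20.85
tcp_pos: [0.4818, -0.2697, 0.3]
eef_rot: [166.8, 5.3, -120.6]
contact_force: [-0.0, 0.2, -0.2]
gripper_width: 0.0239
gripper_force: 60.0
time_s: 21.65
tcp_pos: [0.4494, -0.3242, 0.2903]
eef_rot: [-179.9, 0.0, -106.9]
contact_force: [0.4, -0.6, -1.4]
gripper_width: 0.024
gripper_force: 60.0
{'time_s': 21.65, 'tcp_pos': [0.4494, -0.3242, 0.2903], 'eef_rot': [-179.9044, 0.0367, -106.91], 'joints': [-15.5785, 7.669, -11.0233, -0.0364, -71.2113, -1.3198], 'contact_force': [0.4092, -0.6186, -1.4316], 'gripper_width': 0.024, 'gripper_force': 59.9826}
side now 60 34 [-4.7 -0.6 70.9] x [-19.5  13.8] y [-3.1  0.9]
side now 75 56 [-4.5 -0.4 82.3] x [-19.4  11.3] y [-2.9  1.7]
side now 90 60 [-4.9 -0.4 97.6] x [-19.   11.4] y [-4.3  1.7]
side now 105 50 [-3.800e+00 -1.000e-01  1.123
[... 388 characters left out ...]
0.2  2.3]
wrist now 105 17 [ 12.9   1.1 112.5] x [12.7 13.2] y [-0.3  2.4]
wrist now 120 15 [ 12.9   1.  127.3] x [12.6 13.1] y [-0.3  2.4]
wrist now 135 11 [ 12.9   1.2 140.8] x [12.7 13.1] y [-0.4  2.5]
tip z [144.94706926 145.61734666 145.93072527]
side before 60 36 [-6.4 -0.3 70.5] x [-19.7  13. ] y [-3.4  2.3]
side before 75 56 [-4.5 -0.2 82.7] x [-19.3  13.2] y [-2.5  1.2]
side before 90 54 [-4.2 -0.5 97.6] x [-19.4  12.8] y [-3.5  1.5]
side before 105 52 [ -5.   -0.3 112.6] x [-19.   11.2] y [-2.1  1.9]
side before 120 49 [ -4.2  -0.4 127.2] x [-19.7  13.9] y [-2.3  1.6]
side before 135 41 [ -4.   -0.7 140.7] x [-18.8  12.6] y [-2.9  1.8]
tip z [146.85803774 147.45899683 147.84109893]
```

The opener hasn't slipped in the hand. I'll insert it at the original grasp pose.

```bash
python3 -c "
from plan import *
plan([.4494,-.3268,.240],frame([0,0,-1],az(163.0)),8)"
```

```text
8 rows [0.015, -0.008, 0.316] [-0.002, 0.002, 0.001]
```

```bash
python3 -m pendant '[[[0.02,-0.008,0.36,0,0,0,-1],[0.02,-0.008,0.36,0,0,0,-1],[0.02,-0.008,0.36,0,0,0,-1],[0.02,-0.008,0.36,0,0,0,-1],[0.02,-0.008,0.36,0,0,0,-1],[0.02,-0.008,0.36,0,0,0,-1],[0.02,-0.008,0.36,0,0,0,-1],[0,0,0,0,0,0,-1]]]'
python3 -c "
from plan import *
show();plan([.4494,-.3268,.200],frame([0,0,-1],az(163.0)),8)"
```

```text
time_s: 22.55
tcp_pos: [0.4494, -0.3267, 0.2383]
eef_rot: [179.9, 0.1, -107.0]
contact_force: [0.1, -0.3, -1.0]
gripper_width: 0.0236
gripper_force: 60.0
{'time_s': 22.55, 'tcp_pos': [0.4494, -0.3267, 0.2383], 'eef_rot': [179.93, 0.0569, -106.9581], 'joints': [-15.8562, 9.8087, -15.3472, -0.0643, -64.913, -1.0746], 'contact_force': [0.0824, -0.3282, -0.9621], 'gripper_width': 0.0236, 'gripper_force': 59.9827}
8 rows [0.001, -0.0, 0.239] [0.002, 0.002, 0.001]
```

```bash
python3 -m pendant '[[[0,0,0.24,0,0,0,-1],[0,0,0.24,0,0,0,-1],[0,0,0.24,0,0,0,-1],[0,0,0.24,0,0,0,-1],[0,0,0.24,0,0,0,-1],[0,0,0.24,0,0,0,-1],[0,0,0.24,0,0,0,-1],[0,0,0.24,0,0,0,-1]]]'; python3 -c "
from plan import *
show()"
```

```text
time_s: 23.35
tcp_pos: [0.45, -0.3269, 0.2008]
eef_rot: [-180.0, 0.0, -106.9]
contact_force: [-0.1, -0.0, -1.6]
gripper_width: 0.0241
gripper_force: 60.0
{'time_s': 23.35, 'tcp_pos': [0.45, -0.3269, 0.2008], 'eef_rot': [-179.9545, 0.0399, -106.9469], 'joints': [-15.8518, 11.5219, -18.4048, -0.045, -60.027, -1.0727], 'contact_force': [-0.1107, -0.0164, -1.5675], 'gripper_width': 0.0241, 'gripper_force': 59.9824}
```

It's in the slot without contact. I'll lower it to TCP 0.160, release gently, then rise.

```bash
python3 -m pendant '[[[0,0,0.29,0,0,0,-1],[0,0,0.29,0,0,0,-1],[0,0,0.29,0,0,0,-1],[0,0,0.29,0,0,0,-1],[0,0,0.29,0,0,0,-1],[0,0,0.29,0,0,0,-1],[0,0,0.29,0,0,0,-1],[0,0,0,0,0,0,-1]]]'
python3 -m pendant '[[[0,0,0,0,0,0,-1],[0,0,0,0,0,0,-0.3],[0,0,0,0,0,0,-0.2],[0,0,0,0,0,0,0],[0,0,0,0,0,0,0.2],[0,0,0,0,0,0,0.3],[0,0,0,0,0,0,0.3],[0,0,0,0,0,0,0.3]]]' 
python3 - <<'E'
from plan import *
from plant import vision
show(); s=r.get_state(); c=vision.capture("side")
cv2.imwrite("pics/side5.png",c["frame"]); P=cloud(c); X,Y,Z=P[...,0],P[...,1],P[...,2]
for lo in (.1,.11,.12): 
    m=(abs(X-.45)<.03)&(abs(Y+.324)<.03)&(Z>lo)&(Z<lo+.01); print(m.sum(),P[m].mean(0).round(4))
E
```

```text
time_s: 24.15
tcp_pos: [0.4495, -0.3267, 0.1596]
eef_rot: [180.0, 0.0, -107.0]
contact_force: [0.9, 0.7, -2.3]
gripper_width: 0.0237
gripper_force: 60.0
time_s: 24.95
tcp_pos: [0.45, -0.3269, 0.1606]
eef_rot: [-180.0, 0.0, -106.9]
contact_force: [0.0, -0.3, -0.5]
gripper_width: 0.0568
gripper_force: 0.0
{'time_s': 24.95, 'tcp_pos': [0.45, -0.3269, 0.1606], 'eef_rot': [-179.959, 0.0397, -106.9485], 'joints': [-15.8488, 13.7129, -21.3684, -0.0476, -54.877, -1.0724], 'contact_force': [0.0472, -0.3281, -0.4709], 'gripper_width': 0.0568, 'gripper_force': 0.0}
25 [ 0.4538 -0.3225  0.1045]
24 [ 0.4532 -0.3179  0.117 ]
52 [ 0.452  -0.3165  0.1248]
```

```bash
python3 -m pendant '[[[0,0,-0.5,0,0,0,0.3],[0,0,-0.7,0,0,0,0.3],[0,0,-0.8,0,0,0,0.3],[0,0,-0.8,0,0,0,0.3],[0,0,-0.8,0,0,0,0.3],[0,0,-0.8,0,0,0,0.3],[0,0,-0.8,0,0,0,0.3],[0,0,-0.8,0,0,0,0.3]]]'
python3 -m pendant '[[[0,0,-0.5,0,0,0,0.3],[0,0,0,0,0,0,0.3],[0,0,0,0,0,0,0.3],[0,0,0,0,0,0,0.3],[0,0,0,0,0,0,0.3],[0,0,0,0,0,0,0.3],[0,0,0,0,0,0,0.3],[0,0,0,0,0,0,0.3]]]'
python3 la.py -140 240 8
python3 - <<'E'
from plan import *
from plant import vision
show(); c=vision.capture("side"); cv2.imwrite("pics/side6.png",c["frame"]); P=cloud(c); X,Y,Z=P[...,0],P[...,1],P[...,2]
for lo in (.1,.12,.14,.16,.18): 
    m=(abs(X-.45)<.03)&(abs(Y+.324)<.03)&(Z>lo)&(Z<lo+.02); print(lo,m.sum(),P[m].mean(0).round(4))
m=(abs(X-.45)<.03)&(abs(Y+.324)<.03)&(Z<.22); print("top",P[m][:,2].max())
E
```

```text
time_s: 25.8
tcp_pos: [0.4498, -0.327, 0.2822]
eef_rot: [-179.9, 0.0, -106.9]
contact_force: [0.6, -0.5, -1.1]
gripper_width: 0.0567
gripper_force: 0.0
time_s: 26.6
tcp_pos: [0.4499, -0.3269, 0.2904]
eef_rot: [-180.0, 0.0, -106.9]
contact_force: [0.1, 0.3, -0.3]
gripper_width: 0.0573
gripper_force: 0.0
tip tin frame mm [-342.5  230.5  144.4] F [ 0.1  0.3 -0.3]
lid angle est 2388 [1.91 1.94 1.99]
8 rows [-1.58, -0.264, -0.21] [-1.573, -0.845, 1.626]
{'time_s': 26.65, 'tcp_pos': [0.4499, -0.3269, 0.2905], 'eef_rot': [-179.9701, 0.0422, -106.9462], 'joints': [-15.8593, 7.892, -10.7282, -0.0439, -71.3492, -1.0729], 'contact_force': [0.4662, -0.0124, -0.6423], 'gripper_width': 0.0572, 'gripper_force': 0.0}
0.1 48 [ 0.4553 -0.3198  0.1113]
0.12 104 [ 0.4548 -0.3182  0.1293]
0.14 104 [ 0.4552 -0.318   0.1498]
0.16 104 [ 0.4568 -0.3186  0.1698]
0.18 116 [ 0.4587 -0.3209  0.1889]
top 0.19487819745088342
```

View pics/side6.png

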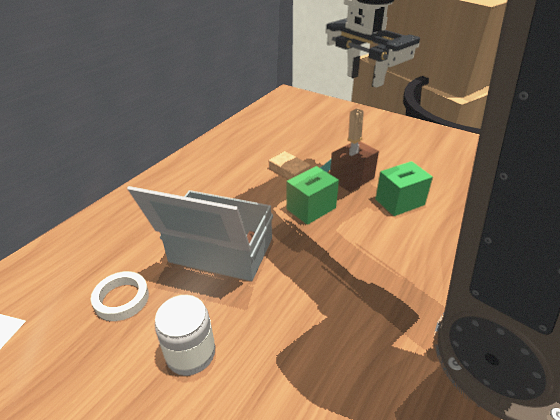

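The lid stands open at (190,215). The opener stands in the brown block at (355,130), leaning about 2°. The can, tape and cork are where they were, and the gripper is clear.

```bash
python3 -c "
from plant import r
print(r.close_job())"
```

```text
the job is handed in; nothing more can be done
None
```

The job is handed in (no verdict was returned): the lid stands open at about 1.9 rad, the opener is released upright in its block's slot, and the can, tape and cork block look unmoved; the turquoise decoy opener was toppled early on, probably by the gripper.

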